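# Snap the dust cover onto the bare lens housing

## Robot

A 6-joint arm with a two-finger parallel gripper is mounted at the origin on the work surface. World frame = base frame: x ahead of the robot, y to its left, z up, the work surface at z = 0. Lengths are in m, angles in rad, forces in N, time in s.
With the tool pointing down it reaches from about 0.35 to 0.775 m from the base axis. Payload 5.5 kg.
Tool frame: the origin (TCP) lies at the very end of the fingers, on their centre line; the grasp point (between the pads) lies 19 mm behind it; z points along the fingers, y is the direction in which the jaws open and shut (so a half turn about z gives the same grasp; the last joint's range is limited). The gripper opens to 85 mm and grips with 20 to 120 N. Pads are 22 mm wide; open, the fingers measure 114 mm over their backs; the gripper's body (76 mm by 85 mm) begins 54 mm behind the grasp point. The pads swing forward as they close: fully open they stand 13 mm farther back than shut.
Start: joints at [-1.49, 0.313, 0.046, 1.304, 0, 1.431], TCP at [0.126, -0.561, 0.231] pointing down, gripper open.
Joint ranges: [-2.76, 2.76], [-0.86, 1.69], [-1.03, 1.26], [-2.2, 2.34], [-1.47, 1.5], [-3.14, 3.14]. Speed limits (rad/s): [2.57, 2.57, 3.14, 3.14, 3.14, 3.14].

## Interface

Orientations are given as a unit quaternion [w, x, y, z].
In Python, from workcell import get_state, imaging, env, spotter gives the robot as it stands.
- The arm moves only by the tool play_rows, never from a script. Its argument "moves" is a list of rows, each an object with "claw": the finger opening in cm, from 0 to 8.54; "delta_pos": the shift along the tool's x, y, z in cm, a list of three; "twist": the turn about the tool's z in degrees. A call has 1 to 12 rows; each row is the pose to reach, as a shift and turn from the pose commanded when the call began, along the tool's axes at that moment; what a row does not reach only later rows make up. A row lasts 1/8 s, in which the tool goes at most 62.5 mm and 10.7 degrees, less where a joint would pass 70% of its speed; a pose out of reach is approached as far as the arm can. A call with a gripper value outside its range is refused whole. The fingers move at their own pace and stop on an object; "force" is the grip in N (left out, the last holds). Time passes only in rows, so rows that repeat a pose let the fingers close. It gives the time, the measured TCP pose, the force and the opening at its end, in the units of the state.
- get_state(): the state, without advancing time (a new reading comes with each control period).
- imaging.read_camera(name): name is "scene" or "side" or "wrist"; returns the picture (480x640x3 uint8, red, green, blue); there is no depth.
- imaging.camera_info(name): a dict with "fx", "fy", "cx", "cy" (pixels), "k1" (the pictures are not rectified: a ray, as slopes to the right and down, at radius r is drawn at 1 + k1 r^2 times it, then the intrinsics apply), "world_to_cam" (4x4, takes a point from world to camera coordinates). Camera axes: x right, y down, z forward; pixel columns grow to the right and rows downward; lengths in m; the calibration is good to about 2 mm. A picture is of the moment at which its call begins: read the wrist's pose just before it. camera_info takes no time and is no camera call; for the wrist camera it gives the pose at the moment of the call.
- env.hand_in(): hands the job in, once; it reports no verdict.
Trained networks look in the newest picture that a camera, given by its name, has taken for a name from the list of things; names that differ only in an ending like _2 or _b are one class to them, and where a whole thing is asked for, a point or a joint stands for the part that bears it (a point fixed in the world has none). Each returns a list of dicts, best first, with "conf" (0 to 1); they miss things now and then, are a little off and sometimes report something else, mostly with a low value. They report only what shows in the picture. A call takes as long as a camera call.
- spotter.spot_in(camera, query): "extent" ([left, top, right, bottom] in pixels, round what is visible of it).
The state is a dict: "clock": time; "joint_pos": joint angles; "qvel": joint speeds; "tau": joint torques, N m; "tcp_pos": TCP position; "orientation": TCP orientation; "wrist_force": force on the tool from outside, world axes, zero at the start; "ft_torque": the same for the moment, N m; "finger_gap": finger opening in m.
Only numpy, scipy, OpenCV 4.12 (cv2) and the standard library are available. Lean on these libraries where they do the work, as an engineer would, in place of code of your own. Each camera call takes 0.05 s, during which the arm holds its last target. There are 200 camera calls.

## Task

On the optical table one of the two upright lens housings has been left open, its blue lens bare. Take the loose red dust cover, set it over that housing's steel rim, press it straight down until its clip arms snap under the rim and it sits flush all round, and let go. Leave the small black cap where it lies.

Things in the scene. Friction and masses are not known exactly. Their poses are not given: they have to be found in the camera images.
- cover_mid (a point): Loose red cover, 65 g, 71 mm tall, standing on 4 sprung clip arms (36 mm long, feet flared to 91 mm across). On the arms a round plate, 80 mm diameter, 5 mm thick; on it a grip bar 44 mm long (own x), 16 thick (y), 30 high. Point: on the axis half-way up, 35.5 mm above the feet, 5.5 below the plate's top face, 35.5 below the bar's top. z up. Fits at any yaw; 10-15 N snaps it on.
- rim (a point): Bare housing, fixed: upright black tube with a steel rim, 64 mm diameter, 8 mm thick, blue lens inside; grey foot 10 mm thick on the table, away from the robot. Point: centre of the rim's top face, 100 mm above the table, z up. Snapped home, the plate lies on the rim, cover_mid 0.5 mm below this point; unpressed it stops about 20 mm higher. The flared feet guide it from 8 mm off-centre.
- covered_top (a point): The other lens housing, fixed, the same but already wearing a red cover of the same kind: needs nothing. This point is on its axis at the top of the cover's grip bar, 135 mm above the table.
- cap_mid (a point): A small loose black screw cap lying on the table, 50 mm diameter, 14 mm high with a knob 18 mm across and 16 mm high on it (30 mm in all), without clip arms: to be left alone. This point is on its axis, half-way up, 15 mm above the table.

How it is judged:
By the outcome, as a careful person would: the job done as asked, in the order asked, and still so for the second after the job is handed in, with the robot touching nothing.
It also fails if it takes over 45 s, if anything falls off the work surface, if the arm or the gripper's body presses on something with over 40 N, if the wrist force passes 120 N, or if a joint passes its speed limit or range.

## Working session

There is one attempt and no reset: what is moved stays moved. The work goes in short steps, Python scripts to look and compute and a tool call to move; the robot and the scene stay as the last step left them, time stands still between calls to the robot, and variables do not carry over. Pictures are saved under pics/ and viewed, about 8 in all and at most 12, crops included, and the job is handed in when it is done.

Besides the shell and the picture viewer there is one more tool, called after ">>>" as name([rows], argument=value, ...), one row to a line, values as JSON. play_rows: Moves the arm, as the interface text tells. Its arguments: {"type":"object","properties":{"moves":{"type":"array"},"force":{"type":"number"}},"required":["moves"]}

```bash
ls; mkdir -p pics; cat > h.py <<'E'
import numpy as np, cv2
from workcell import get_state, imaging, env, spotter
def snap(c,f):
    info=imaging.camera_info(c); im=imaging.read_camera(c)
    cv2.imwrite('pics/'+f,im[:,:,::-1]); return info,im
def proj(info,P):
    p=info['world_to_cam']@np.r_[P,1]; s=p[:2]/p[2]; s=s*(1+info['k1']*(s@s))
    return s*[info['fx'],info['fy']]+[info['cx'],info['cy']]
def onplane(info,uv,z):
    d=(np.array(uv,float)-[info['cx'],info['cy']])/[info['fx'],info['fy']]; s=d.copy()
    for _ in range(20): s=d/(1+info['k1']*(s@s))
    W=np.linalg.inv(info['world_to_cam']); r=W[:3,:3]@np.r_[s,1]; o=W[:3,3]
    return o+r*(z-o[2])/r[2]
E
python3 - <<'E'
from h import *
ims=[]
for c in ['scene','side']:
    i,im=snap(c,c+'0.png'); ims.append(im)
    W=np.linalg.inv(i['world_to_cam']); print(c,W[:3,3].round(3),W[:3,2].round(2),i['fx'],i['k1'])
    for q in ['cover_mid','rim','covered_top','cap_mid']:
        for r in spotter.spot_in(c,q)[:3]: print(q,r)
cv2.imwrite('pics/both.png',cv2.resize(np.vstack(ims),(640,960))[:,:,::-1])
print(get_state())
E
```

```text
pics
scene [0.985 0.181 0.571] [-0.66 -0.28 -0.69] 509.7365284190162 -0.049098339494130686
cover_mid {'extent': [432.7, 246.4, 499.0, 311.7], 'conf': 0.8}
rim {'extent': [383.6, 301.1, 444.7, 460.4], 'conf': 0.86}
covered_top {'extent': [106.6, 224.1, 205.5, 354.5], 'conf': 0.58}
cap_mid {'extent': [279.5, 216.6, 307.3, 244.7], 'conf': 0.64}
side [ 0.447 -0.58   0.675] [ 0.13  0.7  -0.7 ] 577.2158616253524 -0.0679557802340026
cover_mid {'extent': [211.7, 189.2, 259.4, 242.2], 'conf': 0.57}
rim {'extent': [315.8, 167.7, 397.4, 234.8], 'conf': 0.75}
covered_top {'extent': [376.4, 313.9, 492.4, 411.5], 'conf': 0.79}
cap_mid {'extent': [231.3, 341.7, 266.1, 376.3], 'conf': 0.75}
{'clock': 0.5, 'joint_pos': array([-1.48961447e+00,  3.13231899e-01,  4.60622419e-02,  1.30359589e+00,
       -1.33402807e-05,  1.43116461e+00]), 'qvel': array([4.12916426e-04, 9.03062100e-04, 3.68629194e-04, 1.80947194e-05,
       9.23708114e-04, 1.49119877e-03]), 'tau': array([-1.65383779e-03, -4.79998398e+01,  2.98535353e+01,  2.07721372e-03,
       -1.56514661e-04, -1.61901639e-06]), 'tcp_pos': array([ 0.1259093 , -0.56106931,  0.23128955]), 'orientation': array([ 1.51867025e-05,  9.93911359e-01,  1.10182619e-01, -7.11694662e-06]), 'wrist_force': array([-0.15129009,  0.23351252, -0.34732878]), 'ft_torque': array([ 0.01609974,  0.01635398, -0.0106426 ]), 'finger_gap': 0.08556409945637734}
```

View pics/scene0.png

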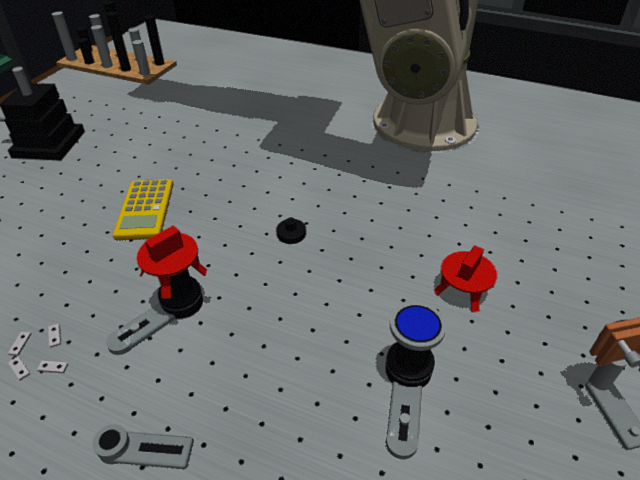

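View pics/side0.png

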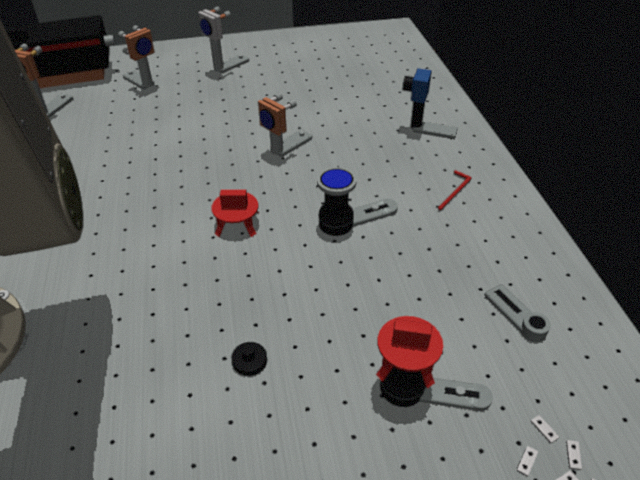

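Scene: the bare blue-lens housing is at (417,325) in scene and (337,180) in side. The loose red cover is at (469,272) and (235,208), the covered housing at (168,255) and (410,343), and the cap at (291,231) and (249,358). The networks agree with this.

```bash
cat > fit.py <<'E'
from h import *
from scipy.optimize import least_squares
def red(im):
    im=im.astype(int); return ((im[:,:,0]>90)&(im[:,:,1]<60)&(im[:,:,2]<60)).astype(np.uint8)
def blue(im):
    im=im.astype(int); return ((im[:,:,2]>100)&(im[:,:,0]<70)&(im[:,:,1]<80)).astype(np.uint8)
def comp(m,uv):
    n,l,s,c=cv2.connectedComponentsWithStats(m)
    k=min([k for k in range(1,n) if s[k,4]>150],key=lambda k:np.hypot(*(c[k]-uv))); return (l==k).astype(np.uint8),c[k]
t=np.linspace(0,2*np.pi,60)
def silh(info,x,y,yaw,z0):  # z0: height of feet; plate+bar silhouette
    pts=[[x+.04*np.cos(a),y+.04*np.sin(a),z0+h] for a in t for h in(.036,.041)]
    c,s=np.cos(yaw),np.sin(yaw)
    bar=[[x+c*a-s*b,y+s*a+c*b,z0+h] for a in(-.022,.022) for b in(-.008,.008) for h in(.041,.071)]
    m=np.zeros((480,640),np.uint8)
    for P in(pts,bar):
        q=np.array([proj(info,p) for p in P]); q=cv2.convexHull((q*16).astype(np.int32))
        cv2.fillPoly(m,[q],1,shift=4)
    return m
E
python3 - <<'E'
from fit import *
from scipy.optimize import minimize
obs=[]
for c,uv,ub in [('scene',(469,272),(417,325)),('side',(235,208),(337,180))]:
    info=imaging.camera_info(c); im=cv2.imread(f'pics/{c}0.png')[:,:,::-1]
    mb,cb=comp(blue(im),ub); print(c,'lens',cb.round(1),[onplane(info,cb,z).round(4) for z in(.1,.095)])
    mr,cr=comp(red(im),uv); obs.append((c,info,mr)); print(c,'cover~',onplane(info,cr,.04).round(4),mr.sum())
def cost(p,o=obs):
    e=0
    for c,i,m in o:
        s=silh(i,p[0],p[1],p[2],0); e+=(s&(1-m)).sum()*1.0+ (m&(1-s)).sum()*0.5
    return e
for sel in (obs,obs[:1],obs[1:]):
    x0=onplane(obs[0][1],(469,272),.041)
    best=min((minimize(cost,[x0[0],x0[1],y],args=(sel,),method='Nelder-Mead',options=dict(initial_simplex=np.array([[x0[0],x0[1],y],[x0[0]+.01,x0[1],y],[x0[0],x0[1]+.01,y],[x0[0],x0[1],y+.3]]))) for y in np.arange(0,3.1,.5)),key=lambda r:r.fun)
    print(best.x.round(4),np.degrees(best.x[2]),best.fun)
E
```

```text
scene lens [417.7 323.1] [array([0.6112, 0.14  , 0.1   ]), array([0.6073, 0.1396, 0.095 ])]
scene cover~ [0.4436 0.1781 0.04  ] 1600
side lens [336.4 178.2] [array([0.6123, 0.1386, 0.1   ]), array([0.6137, 0.1448, 0.095 ])]
side cover~ [0.4449 0.1705 0.04  ] 831
[0.4427 0.1773 3.0588] 175.2574881992855 1010.5
[0.4397 0.177  1.7417] 99.79050906804754 443.5
[0.4458 0.1779 2.9962] 171.6708877228328 539.5
```

>>> play_rows([
  {"claw": 8.5, "delta_pos": [32, -19.5, 0], "twist": 0},
  {"claw": 8.5, "delta_pos": [32, -19.5, 0], "twist": 0},
  {"claw": 8.5, "delta_pos": [32, -19.5, 0], "twist": 0},
  {"claw": 8.5, "delta_pos": [32, -19.5, 0], "twist": 0},
  {"claw": 8.5, "delta_pos": [32, -19.5, 0], "twist": 0},
  {"claw": 8.5, "delta_pos": [32, -19.5, 0], "twist": 0},
  {"claw": 8.5, "delta_pos": [47.1, -65.1, 0], "twist": 17.6},
  {"claw": 8.5, "delta_pos": [47.1, -65.1, 0], "twist": 17.6},
  {"claw": 8.5, "delta_pos": [47.1, -65.1, 0], "twist": 17.6},
  {"claw": 8.5, "delta_pos": [47.1, -65.1, 0], "twist": 17.6},
  {"claw": 8.5, "delta_pos": [47.1, -65.1, 0], "twist": 17.6},
  {"claw": 8.5, "delta_pos": [47.1, -65.1, 0], "twist": 17.6},
])

```text
clock: 2.0
tcp_pos: [0.431, 0.0564, 0.2317]
orientation: [-0.006, 0.999, -0.032, 0.001]
wrist_force: [0.1, -0.3, -0.1]
finger_gap: 0.0854
```

>>> play_rows([
  {"claw": 8.5, "delta_pos": [0.5, -5, 0], "twist": 0},
  {"claw": 8.5, "delta_pos": [0.5, -9, 0], "twist": 0},
  {"claw": 8.5, "delta_pos": [0.5, -9, 0], "twist": 0},
  {"claw": 8.5, "delta_pos": [0.5, -9, 0], "twist": 0},
])

```text
clock: 2.5
tcp_pos: [0.442, 0.0919, 0.2322]
orientation: [-0.026, 1.0, -0.004, -0.001]
wrist_force: [0.3, -0.1, 0.1]
finger_gap: 0.0849
```

```bash
python3 - <<'E'
from h import *
s=get_state(); print(s['tcp_pos'],s['orientation'],s['clock'],abs(s['qvel']).max())
i,im=snap('wrist','w1.png'); np.save('w1.npy',i,allow_pickle=True)
W=np.linalg.inv(i['world_to_cam']); print(W.round(3),i['fx'])
print(proj(i,[.443,.177,.041]),proj(i,[.612,.139,.1]))
for q in ['cover_mid','rim']: print(spotter.spot_in('wrist',q)[:2])
E
```

```text
[0.44200851 0.09187496 0.23222377] [-2.57970886e-02  9.99660176e-01 -3.66461397e-03 -7.83500039e-04] 2.5 0.005985983373706827
[[-0.008 -0.95  -0.311  0.522]
 [-0.999 -0.008  0.051  0.083]
 [-0.051  0.311 -0.949  0.374]
 [ 0.     0.     0.     1.   ]] 348.30907631964385
[244.32938889 210.2494666 ] [259.49701989  -6.56200175]
[{'extent': [208.5, 162.1, 295.1, 247.9], 'conf': 0.92}]
[]
```

View pics/w1.png

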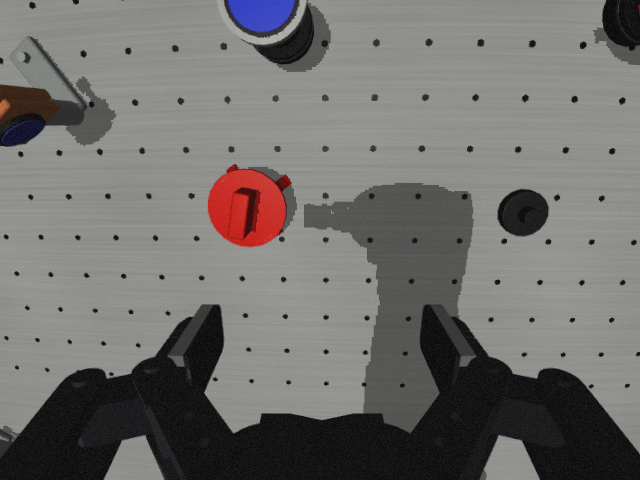

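```bash
python3 - <<'E'
from h import *
s=get_state(); print(s['joint_pos'].round(3)); 
E
```

```text
[-0.008  0.069 -0.255  1.248  0.052  3.141]
```

>>> play_rows([
  {"claw": 8.5, "delta_pos": [0, 0, 0], "twist": 0},
])

```text
clock: 2.78
tcp_pos: [0.442, 0.0923, 0.2324]
orientation: [-0.026, 1.0, -0.003, -0.001]
wrist_force: [-0.1, -0.3, -0.1]
finger_gap: 0.0848
```

>>> play_rows([
  {"claw": 8.5, "delta_pos": [0, 0, 0], "twist": -60},
  {"claw": 8.5, "delta_pos": [0, 0, 0], "twist": -60},
  {"claw": 8.5, "delta_pos": [0, 0, 0], "twist": -60},
  {"claw": 8.5, "delta_pos": [0, 0, 0], "twist": -60},
  {"claw": 8.5, "delta_pos": [0, 0, 0], "twist": -60},
  {"claw": 8.5, "delta_pos": [0, 0, 0], "twist": -60},
])

```text
clock: 3.52
tcp_pos: [0.4419, 0.0926, 0.2324]
orientation: [-0.023, 0.866, 0.499, 0.013]
wrist_force: [-0.8, 0.5, 0.5]
finger_gap: 0.0851
```

>>> play_rows([
  {"claw": 8.5, "delta_pos": [0, 0, 0], "twist": -25},
  {"claw": 8.5, "delta_pos": [0, 0, 0], "twist": -25},
  {"claw": 8.5, "delta_pos": [0, 0, 0], "twist": -25},
  {"claw": 8.5, "delta_pos": [0, 0, 0], "twist": -25},
])

```text
clock: 4.03
tcp_pos: [0.4419, 0.0926, 0.2324]
orientation: [-0.02, 0.739, 0.673, 0.017]
wrist_force: [0.3, 0.1, -1.5]
finger_gap: 0.0846
```

```bash
python3 - <<'E'
from h import *
s=get_state(); print(s['tcp_pos'],s['orientation'],s['joint_pos'].round(3))
i,im=snap('wrist','w2.png'); np.save('w2.npy',i,allow_pickle=True)
print(proj(i,[.443,.177,.041]),proj(i,[.612,.139,.1]))
for q in ['cover_mid','rim']: print(spotter.spot_in('wrist',q)[:2])
E
```

```text
[0.44193438 0.09259504 0.23240923] [-0.01950952  0.7392445   0.67293642  0.01713268] [-0.007  0.069 -0.255  1.248  0.052  1.658]
[315.17126284 131.4096273 ] [529.97313949 159.14314084]
[{'extent': [276.2, 87.8, 361.3, 176.0], 'conf': 0.56}]
[{'extent': [449.3, 110.9, 592.3, 198.3], 'conf': 0.84}]
```

View pics/w2.png

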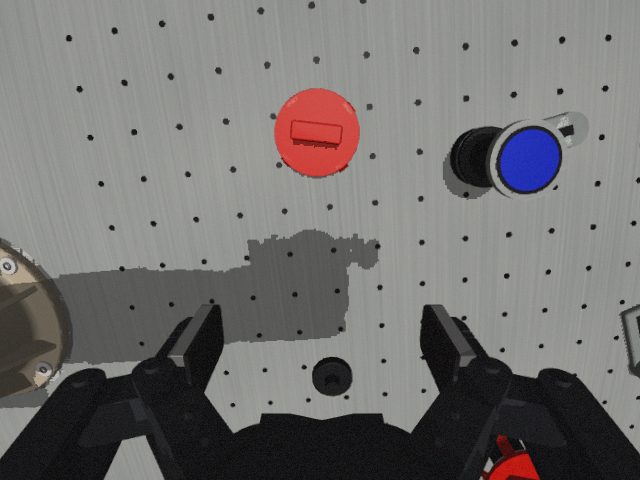

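The cover is upright at (317,132), with its bar running (291,130) to (343,135). The rim and lens are at (528,159). The hole grid and both objects are within a few mm of the static-camera estimates. Next I compute metric positions from this view.

```bash
python3 - <<'E'
from fit import *
i=np.load('w2.npy',allow_pickle=True).item(); im=cv2.imread('pics/w2.png')[:,:,::-1]
P=[onplane(i,p,.071) for p in [(293,121),(343,125.5),(341,144),(291,139)]]
print('bar ctr',np.mean(P,0).round(4)); 
for a,b in((0,1),(3,2)): d=P[b]-P[a]; print(np.degrees(np.arctan2(d[1],d[0])).round(1),np.linalg.norm(d).round(4))
m=im.astype(int); r=((m[:,:,0]>m[:,:,1]*2)&(m[:,:,0]>m[:,:,2]*2)&(m[:,:,0]>60)).astype(np.uint8)
mr,c=comp(r,(317,132)); q=cv2.findContours(mr,0,1)[0][0]
e=cv2.fitEllipse(cv2.convexHull(q)); print(e,'plate',onplane(i,e[0],.041).round(4))
mb,c=comp(blue(im),(528,159)); print('lens',c,onplane(i,c,.1).round(4))
g=((m.max(2)-m.min(2)<25)&(m.mean(2)>90)).astype(np.uint8)
# bar from local contrast
crop=im[80:185,265:372]; cv2.imwrite('pics/c2.png',cv2.resize(crop,None,fx=6,fy=5.6,interpolation=cv2.INTER_CUBIC)[:,:,::-1])
E
```

```text
bar ctr [0.445  0.1748 0.071 ]
-10.4 0.0423
-11.0 0.0429
((316.8086853027344, 132.50601196289062), (85.32254028320312, 88.62040710449219), 172.70555114746094) plate [0.4444 0.1759 0.041 ]
lens [529.14959521 159.70996128] [0.6113 0.1386 0.1   ]
```

View pics/c2.png

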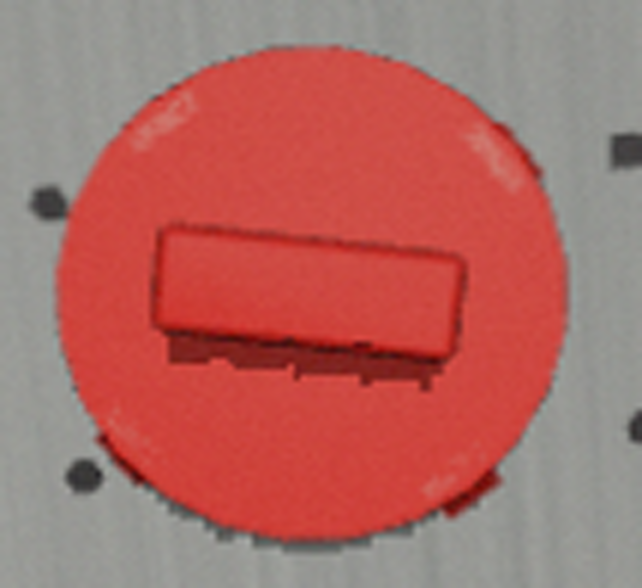

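```bash
cat >> h.py <<'E'
from scipy.spatial.transform import Rotation
def R(s): q=s['orientation']; return Rotation.from_quat([q[1],q[2],q[3],q[0]]).as_matrix()
def todelta(s,P): return (R(s).T@(np.array(P)-s['tcp_pos'])*100).round(2)
E
python3 - <<'E'
from h import *
s=get_state(); r=R(s); print(r.round(3)); z=r[:,2]
g=np.array([.4447,.1755,0])
for tz in(.10,.042): P=g+[0,0,tz]; P[:2]+=z[:2]*.015; print(P,todelta(s,P))
E
```

```text
[[ 0.094  0.996 -0.001]
 [ 0.994 -0.094  0.052]
 [ 0.052 -0.006 -0.999]]
[0.44468582 0.17627984 0.1       ] [ 7.65 -0.43 13.66]
[0.44468582 0.17627984 0.042     ] [ 7.35 -0.4  19.45]
```

>>> play_rows([
  {"claw": 8.5, "delta_pos": [7.65, -0.43, 5], "twist": 5.3},
  {"claw": 8.5, "delta_pos": [7.65, -0.43, 10], "twist": 5.3},
  {"claw": 8.5, "delta_pos": [7.65, -0.43, 13.6], "twist": 5.3},
  {"claw": 8.5, "delta_pos": [7.5, -0.41, 16.5], "twist": 5.3},
  {"claw": 8.5, "delta_pos": [7.35, -0.4, 19.4], "twist": 5.3},
  {"claw": 8.5, "delta_pos": [7.35, -0.4, 19.4], "twist": 5.3},
  {"claw": 8.5, "delta_pos": [7.35, -0.4, 19.4], "twist": 5.3},
])

```text
clock: 5.05
tcp_pos: [0.4452, 0.1764, 0.0434]
orientation: [-0.02, 0.769, 0.638, 0.017]
wrist_force: [-0.2, 0.6, 0.2]
finger_gap: 0.0849
```

```bash
python3 - <<'E'
from h import *
s=get_state(); print(s['tcp_pos'],s['orientation'],s['wrist_force'])
i,im=snap('wrist','w3.png'); print(R(s).round(3))
E
```

```text
[0.44521706 0.17643308 0.04335698] [-0.02009272  0.7692909   0.63836633  0.01661985] [-0.23570758  0.59377304  0.23153628]
[[ 0.184  0.983 -0.   ]
 [ 0.982 -0.184  0.052]
 [ 0.051 -0.01  -0.999]]
```

View pics/w3.png

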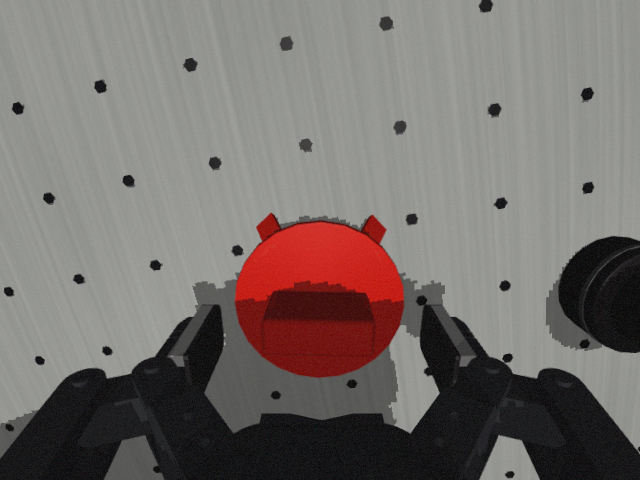

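The bar (centre about 319 px) is centred between the pads (222/421 px) and aligned. I close on it now.

>>> play_rows([
  {"claw": 3.5, "delta_pos": [0, 0, 0], "twist": 0},
  {"claw": 3.5, "delta_pos": [0, 0, 0], "twist": 0},
  {"claw": 3.5, "delta_pos": [0, 0, 0], "twist": 0},
  {"claw": 3.5, "delta_pos": [0, 0, 0], "twist": 0},
  {"claw": 3.5, "delta_pos": [0, 0, 0], "twist": 0},
  {"claw": 3.5, "delta_pos": [0, 0, 0], "twist": 0},
], force=60)

```text
clock: 5.85
tcp_pos: [0.4455, 0.1764, 0.0431]
orientation: [-0.02, 0.769, 0.638, 0.017]
wrist_force: [0.6, -0.2, 5.7]
finger_gap: 0.0427
```

>>> play_rows([
  {"claw": 3.5, "delta_pos": [0.26, -0.05, -5], "twist": 0},
  {"claw": 3.5, "delta_pos": [0.52, -0.1, -10], "twist": 0},
  {"claw": 3.5, "delta_pos": [0.67, -0.13, -13], "twist": 0},
  {"claw": 3.5, "delta_pos": [0.5, 5, -13.05], "twist": 0},
  {"claw": 3.5, "delta_pos": [0.35, 10, -13.1], "twist": 0},
  {"claw": 3.5, "delta_pos": [0.2, 15, -13.15], "twist": 0},
  {"claw": 3.5, "delta_pos": [0.13, 16.9, -13.18], "twist": 0},
  {"claw": 3.5, "delta_pos": [0.13, 16.9, -13.18], "twist": 0},
  {"claw": 3.5, "delta_pos": [0.13, 16.9, -13.18], "twist": 0},
])

```text
clock: 6.98
tcp_pos: [0.6096, 0.1399, 0.1716]
orientation: [-0.021, 0.769, 0.639, 0.015]
wrist_force: [-0.1, 1.1, -0.4]
finger_gap: 0.0426
```

```bash
python3 - <<'E'
from h import *
s=get_state(); print(s['tcp_pos'],s['orientation'],s['wrist_force'],s['finger_gap'],s['clock'])
out=[]
for c in['scene','side']:
    i,im=snap(c,c+'1.png'); p=proj(i,[.6115,.139,.13]).astype(int); print(c,p)
    x,y=max(p[0]-80,0),max(p[1]-90,0); k=im[y:y+180,x:x+160]; print(x,y); out.append(cv2.resize(k,(400,450),interpolation=cv2.INTER_CUBIC))
cv2.imwrite('pics/h1.png',np.hstack(out)[:,:,::-1])
E
```

```text
[0.60961369 0.13993568 0.17159233] [-0.02116378  0.76911665  0.63857546  0.01526612] [-0.1117433   1.08800004 -0.36363529] 0.04260359899477424 6.975
scene [420 306]
340 216
side [336 162]
256 72
```

View pics/h1.png

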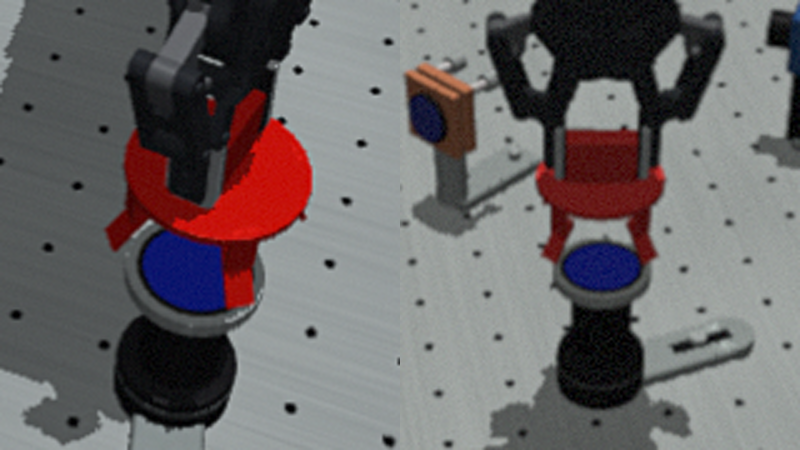

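>>> play_rows([
  {"claw": 3.5, "delta_pos": [-0.05, 0.15, 1.2], "twist": 0},
  {"claw": 3.5, "delta_pos": [-0.1, 0.2, 2.4], "twist": 0},
  {"claw": 3.5, "delta_pos": [-0.2, 0.2, 3.8], "twist": 0},
  {"claw": 3.5, "delta_pos": [-0.2, 0.2, 3.8], "twist": 0},
])

```text
clock: 7.58
tcp_pos: [0.6111, 0.1393, 0.1322]
orientation: [-0.021, 0.769, 0.638, 0.015]
wrist_force: [0.4, 0.1, -0.0]
finger_gap: 0.0428
```

>>> play_rows([
  {"claw": 3.5, "delta_pos": [-0.03, 0.1, 0.5], "twist": 0},
  {"claw": 3.5, "delta_pos": [-0.05, 0.1, 1.0], "twist": 0},
  {"claw": 3.5, "delta_pos": [-0.07, 0.1, 1.4], "twist": 0},
  {"claw": 3.5, "delta_pos": [-0.09, 0.1, 1.8], "twist": 0},
  {"claw": 3.5, "delta_pos": [-0.09, 0.1, 1.8], "twist": 0},
])

```text
clock: 8.2
tcp_pos: [0.614, 0.1392, 0.1168]
orientation: [-0.02, 0.769, 0.639, 0.017]
wrist_force: [0.3, 0.2, 2.4]
finger_gap: 0.0429
```

>>> play_rows([
  {"claw": 3.5, "delta_pos": [-0.02, 0, 0.4], "twist": 0},
  {"claw": 3.5, "delta_pos": [-0.04, 0, 0.7], "twist": 0},
  {"claw": 3.5, "delta_pos": [-0.05, 0, 0.9], "twist": 0},
  {"claw": 3.5, "delta_pos": [-0.05, 0, 0.9], "twist": 0},
])

```text
clock: 8.7
tcp_pos: [0.6127, 0.1392, 0.1077]
orientation: [-0.021, 0.769, 0.639, 0.016]
wrist_force: [-4.9, 1.1, 6.9]
finger_gap: 0.0432
```

Nearly home by height, so I press a little further to be sure of the snap.

>>> play_rows([
  {"claw": 3.5, "delta_pos": [-0.01, 0, 0.2], "twist": 0},
  {"claw": 3.5, "delta_pos": [-0.02, 0, 0.35], "twist": 0},
  {"claw": 3.5, "delta_pos": [-0.02, 0, 0.35], "twist": 0},
])

```text
clock: 9.07
tcp_pos: [0.6126, 0.1392, 0.1074]
orientation: [-0.02, 0.769, 0.639, 0.017]
wrist_force: [-11.4, -2.3, 22.8]
finger_gap: 0.0429
```

```bash
cat > look.py <<'E'
import sys
from h import *
n=sys.argv[1]; out=[]
s=get_state(); print(s['tcp_pos'],s['wrist_force'],s['finger_gap'],s['clock'])
for c in['scene','side']:
    i,im=snap(c,c+n+'.png'); p=proj(i,[.6115,.139,.11]).astype(int)
    x,y=p[0]-60,p[1]-68; k=im[y:y+135,x:x+120].copy(); k=cv2.resize(k,None,fx=3.33,fy=3.33,interpolation=cv2.INTER_CUBIC)
    for h in(.0,): # expected home plate top outline, thin
        q=np.array([(proj(i,[.6115+.04*np.cos(a),.139+.04*np.sin(a),.105])-[x,y]+.5)*3.33 for a in np.linspace(0,6.2832,40)]).astype(int)
        for u,v in q: cv2.circle(k,(u,v),1,(0,255,0),-1)
    out.append(k)
cv2.imwrite(f'pics/l{n}.png',np.hstack(out)[:,:,::-1])
E
python3 look.py 2
```

```text
[0.61264695 0.13918609 0.10743952] [-11.35936952  -2.33321494  22.82634859] 0.042942973439491626 9.075
```

View pics/l2.png

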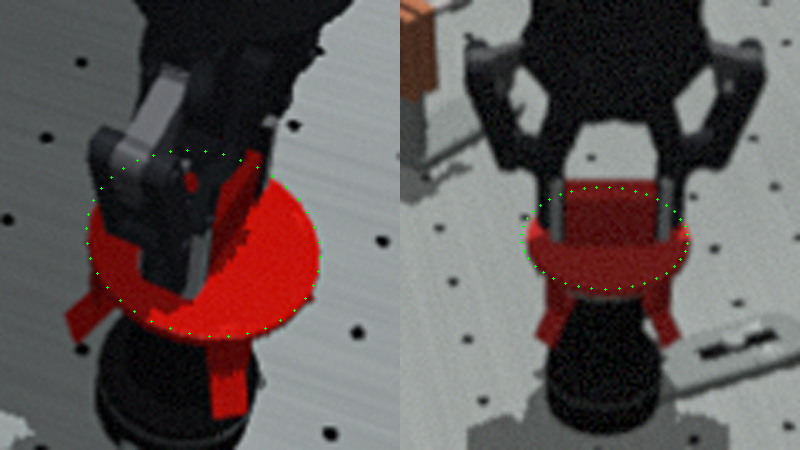

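The plate matches the predicted home outline in both views, and it stopped hard at TCP 0.1074 m (0.107 expected) with 23 N. I unload, open and retreat straight up.

>>> play_rows([
  {"claw": 3.5, "delta_pos": [0.02, 0, -0.3], "twist": 0},
  {"claw": 8.5, "delta_pos": [0.02, 0, -0.3], "twist": 0},
  {"claw": 8.5, "delta_pos": [0.02, 0, -0.3], "twist": 0},
  {"claw": 8.5, "delta_pos": [0.02, 0, -0.3], "twist": 0},
  {"claw": 8.5, "delta_pos": [0.02, 0, -0.3], "twist": 0},
  {"claw": 8.5, "delta_pos": [0.02, 0, -0.3], "twist": 0},
  {"claw": 8.5, "delta_pos": [0.2, -0.04, -4], "twist": 0},
  {"claw": 8.5, "delta_pos": [0.45, -0.1, -9], "twist": 0},
  {"claw": 8.5, "delta_pos": [-8, -10, -11], "twist": 0},
  {"claw": 8.5, "delta_pos": [-8, -10, -11], "twist": 0},
  {"claw": 8.5, "delta_pos": [-8, -10, -11], "twist": 0},
  {"claw": 8.5, "delta_pos": [-8, -10, -11], "twist": 0},
])

```text
clock: 10.68
tcp_pos: [0.5007, 0.0731, 0.2113]
orientation: [-0.02, 0.769, 0.638, 0.017]
wrist_force: [1.0, 0.1, -0.3]
finger_gap: 0.085
```

```bash
python3 look.py 3
```

```text
[0.50070144 0.07311032 0.21128273] [ 0.96375972  0.11475287 -0.30040072] 0.08498479697911296 10.675
```

View pics/l3.png

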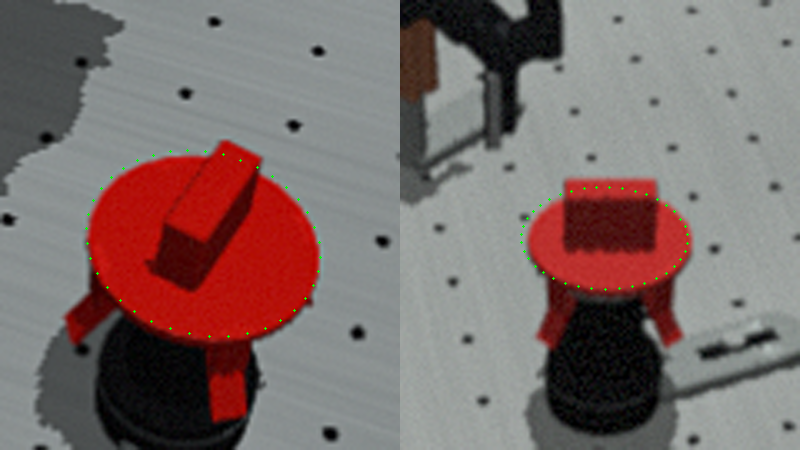

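Both pictures show the plate seated level within about 2 px. As a quick numeric check, I fit the height and tilt, with the factory-covered housing as reference.

```bash
cat > tilt.py <<'E'
from fit import *
from scipy.optimize import minimize
def red2(im):
    m=im.astype(int); return ((m[:,:,0]>m[:,:,1]*2)&(m[:,:,0]>m[:,:,2]*2)&(m[:,:,0]>50)).astype(np.uint8)
th=np.linspace(0,2*np.pi,40)
def model(info,p):
    x,y,z,yaw,ax,ay=p; Rm=(Rotation.from_euler('xy',[ax,ay])*Rotation.from_euler('z',yaw)).as_matrix()
    pl=[[.04*np.cos(a),.04*np.sin(a),h] for a in th for h in(-.005,0)]
    bar=[[a,b,h] for a in(-.022,.022) for b in(-.008,.008) for h in(0,.03)]
    m=np.zeros((480,640),np.uint8)
    for P in(pl,bar):
        q=np.array([proj(info,Rm@np.array(v)+[x,y,z]) for v in P])
        cv2.fillPoly(m,[cv2.convexHull((q*64).round().astype(np.int32))],255,shift=6,lineType=cv2.LINE_AA)
    return m/255.
def run(n,x0,tag):
    obs=[]
    for c in('scene','side'):
        i=imaging.camera_info(c); m=red2(cv2.imread(f'pics/{c}{n}.png')[:,:,::-1]); p=proj(i,x0[:3]); mm,_=comp(m,p)
        obs.append((i,mm))
    def cost(p):
        e=0
        for i,m in obs: s=model(i,p); e+=(s*(1-m)).sum()+.5*(m*(1-s)).sum()
        return e
    b=None
    for yaw in ([x0[3]] if len(x0)>3 else np.arange(0,3.1,.4)):
        s=np.array([*x0[:3],yaw,0,0]); S=np.vstack([s]+[s+d for d in np.diag([.004,.004,.004,.15,.05,.05])])
        r=minimize(cost,s,method='Nelder-Mead',options=dict(initial_simplex=S,maxiter=500))
        if b is None or r.fun<b.fun: b=r
    print(tag,'xyz',b.x[:3].round(4),'yaw,tilts deg',np.degrees(b.x[3:]).round(1),round(b.fun))
sc=imaging.camera_info('scene'); c=onplane(sc,(168,255),.105)
run('3',[.6115,.139,.105,np.radians(-10.7)],'fitted'); run('3',[c[0],c[1],.105],'reference')
E
python3 tilt.py
```

```text
fitted xyz [0.6119 0.1396 0.1022] yaw,tilts deg [-6.   0.7 -1.5] 621
reference xyz [ 0.6307 -0.1939  0.1024] yaw,tilts deg [158.   -0.4   3.1] 696
```

```bash
python3 -c "
from h import *
print(env.hand_in(), get_state()['clock'])"
```

```text
the job is handed in; nothing more can be done
the job is handed in; nothing more can be done
```

The red cover is on the bare housing and released, and the job is handed in. The robot clock read 10.7 s at the last check before hand-in.

**What I did:** I gripped the cover by the two ends of its bar, set it over the rim and pressed it straight down. It stopped hard at TCP height 0.1074 m (0.107 expected), and the press peaked at about 23 N. I then opened the gripper and moved the arm clear. I did not touch the black cap or the other housing.

**Last checks:**
- **Position:** both fixed cameras show the plate on the predicted seated outline to within about 2 px.
- **Height:** a fit to the pictures gives the plate top 0.1022 m, against 0.1024 m for the housing that was already covered. Both read about 3 mm below the nominal 0.105 m, so I take that as fit bias.
- **Tilt:** the fit gives 1.5° or less. The same fit shows up to 3° on the reference housing, so this is within its error. The fitted yaw (−6°) also differs from the −10.7° I measured earlier.

**What went wrong:** joint 6 reached its limit on the approach and left the tool tilted by 3°. I gripped the bar end to end so the cover stayed upright.

I saw no separate snap peak in the force. That the clips caught rests on the hard stop and the seated height.

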